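# Make up two eye-moulding kits

## Task

Make up the two patients' kits from the stock in the middle of the bench: the large mould flask, the tall pigment jar and the dropper bottle go into the three-bay tray, the small flask and the squat jar into the two-bay tray. Lay each flask flat in its tray's long bay and stand the jars and the bottle upright on the floor of the small bays, one to a bay (in the three-bay tray either small bay will do for either). Leave the eye stand, the tape roll and the paint tube where they are.

Things in the scene. Friction and masses are not known exactly. Their poses are not given: they have to be found in the camera images.
- large_flask: larger of two brass mould flasks: flat-sided oval block, 66 mm long (80 over the two end ears), 44 mm wide, 32 mm tall, pale plaster and a white bead on top, about 380 g. Origin: centre of the underside; x along its length, y across (parallel flat sides 22 mm long at y = +-22 mm), z up. Starts flat, length within 25 degrees of the bench's x.
- small_flask: smaller brass mould flask of the same form: 50 mm long (62 over the ears), 34 mm wide (flat sides 16 mm long at y = +-17 mm), 28 mm tall, about 220 g. Origin: centre of the underside; x along its length, y across, z up. Starts flat, length within 25 degrees of the bench's x.
- tall_jar: tall narrow pigment jar: upright cylinder of amber glass with a flat black cap, 36 mm diameter (cap 33 mm), 58 mm tall of which the top 14 mm is cap; about 80 g. Origin: centre of the underside, z up.
- squat_jar: squat wide pigment jar: the same amber glass and flat black cap, 44 mm diameter (cap 41 mm), 34 mm tall of which the top 14 mm is cap; about 60 g. Origin: centre of the underside, z up.
- dropper_bottle: slender amber dropper bottle: glass body 26 mm diameter and 44 mm tall, then a narrower black collar (18 mm diameter, to 56 mm) and a 12 mm rubber bulb; 74 mm tall in all; about 50 g. Origin: centre of the underside, z up.
- three_bay_tray: nearly square shallow steel tray, fixed, 140 mm (x) by 146 mm (y); floor 4 mm thick; walls and partitions 4 mm thick, 16 mm tall from the bench. Origin: centre of underside, z up. Long bay (inside 132 x 72 mm) centred at x 0, y -33 mm; two small bays (each 64 x 62 mm) at x -34 and x +34 mm, both y +38 mm. Left or right of the stock, turned up to 25 degrees.
- two_bay_tray: long narrow shallow steel tray, fixed, 186 mm (x) by 76 mm (y); floor 4 mm thick; walls and one partition 4 mm thick, 16 mm tall from the bench. Origin: centre of underside, z up. Longer bay (inside 104 x 68 mm) centred at x -37 mm, y 0; small bay (70 x 68 mm) at x +54 mm, y 0. On the other side of the stock from the three-bay tray, turned up to 25 degrees.
- eye_stand: bystander among the stock: a finished artificial eye (24 mm white ball, brown iris on top) on a thin aluminium stem with a round 48 mm foot, 52 mm tall in all. Origin: centre of the underside.
- tape_roll: bystander among the stock: a roll of clear tape lying flat, 50 mm diameter, 18 mm tall, with a 32 mm hole. Origin: centre of the underside.
- paint_tube: bystander among the stock: a small aluminium paint tube lying down, about 72 mm long (its x), 22 mm wide, 15 mm tall, white cap towards its -x. Origin: underside, in the middle of its body.

How it is judged:
By the outcome, as a careful person would: the job done as asked, in the order asked, and still so for the second after the job is handed in, with the robot touching nothing.
It also fails if it takes over 144 s, if anything falls off the work surface, if the arm or the gripper's body presses on something with over 40 N, if the wrist force passes 120 N, or if a joint passes its speed limit or range.

## Robot

A 6-joint arm with a two-finger parallel gripper is mounted at the origin on the work surface. World frame = base frame: x ahead of the robot, y to its left, z up, the work surface at z = 0. Lengths are in m, angles in degrees, forces in N, time in s.
With the tool pointing down it reaches from about 0.225 to 0.725 m from the base axis. Payload 3.1 kg.
Tool frame: the origin (TCP) lies midway between the tips of the shut fingers; the grasp point (between the pads) lies 19 mm behind it; z points along the fingers, y is the line along which they close (so a half turn about z gives the same grasp; the last joint's range is limited). The gripper opens to 85 mm and grips with 20 to 120 N. Pads are 22 mm wide; open, the fingers measure 114 mm over their backs; the gripper's body (76 mm by 85 mm) begins 54 mm behind the grasp point. The pads swing forward as they close: fully open they stand 13 mm farther back than shut.
Start: joints at [-70.462, 2.75, 5.684, 92.934, 0, 82.678], TCP at [0.237, -0.468, 0.231] pointing down, gripper open.
Joint ranges: [-166.93, 166.93], [-56.73, 111.36], [-69.38, 81.34], [-121.58, 131.49], [-85.45, 84.26], [-180, 180]. Speed limits (degrees/s): [159.86, 159.86, 180, 180, 180, 180].

## Interface

Orientations are given as a 3x3 rotation matrix whose columns are the frame's x, y, z axes.
In Python, from bench import observe, snapshot, close_job, spot_in, outline_of gives the robot as it stands. The module is installed in compiled form; this text tells all that it offers.
- The arm moves only by the tool drive_tool, never from a script. Its argument "deltas" is a list of rows, each a list of 3 entries, a list of its own where there are three numbers: the opening, from -1 (shut) to 1 (fully open), then the shift along the world's x, y, z in fractions of the full range, 1 being 0.8 m, then the turn about the world's z in shares of 180 degrees (1.0 is 180 degrees). In form: [[hand, [tx, ty, tz], twist], ...]. A call has 1 to 12 rows; each row is the pose to reach, as a shift and turn from the pose commanded when the call began; what a row does not reach only later rows make up. A row lasts 1/12 s, in which the tool goes at most 41.7 mm and 7.16 degrees, less where a joint would pass 70% of its speed; a pose out of reach is approached as far as the arm can. A shift or turn number past 1, either way, is cut back to 1. A call with a gripper value outside its range is refused whole. The fingers move at their own pace and stop on an object; "grip_force" is the grip in N (left out, the last holds). Time passes only in rows, so rows that repeat a pose let the fingers close. It gives the time, the measured TCP pose, the force, the opening and the grip force at its end, in the units of the state.
- observe(): the state, without advancing time (a new reading comes with each control period).
- snapshot(name): name is "scene" or "top" or "wrist"; returns a dict with "frame" (420x560x3 uint8, blue, green, red), "fx", "fy", "cx", "cy" (pixels), "cam_to_world" (4x4, takes a point from camera to world coordinates). Camera axes: x right, y up, looking along -z (the intrinsics and any distortion apply to the point x, -y, -z); pixel columns grow to the right and rows downward; lengths in m; the calibration is good to about 2 mm. A picture is of the moment at which its call begins. There is no depth.
- close_job(): hands the job in; it is judged then, once.
Trained networks look in a picture, given as the dict that the camera call returned (one of the last four; its "shot" number tells which), for a name from the list of things; names that differ only in an ending like _2 or _b are one class to them, and where a whole thing is asked for, a point or a joint stands for the part that bears it (a point fixed in the world has none). Each returns a list of dicts, best first, with "conf" (0 to 1); they miss things now and then, are a little off and sometimes report something else, mostly with a low value. They report only what shows in the picture. A call takes as long as a camera call.
- spot_in(picture, label): "pixel" ([column, row] in pixels, amid what is visible of it).
- outline_of(picture, label): "pixels" (420x560 bool, what is visible of it) and "pixel" ([column, row] in pixels, amid what is visible of it).
The state is a dict: "time_s": time; "joint_positions": joint angles; "joint_vel": joint speeds; "joint_torque": joint torques, N m; "eef_pos": TCP position; "tcp_rot": TCP orientation; "contact_force": force on the tool from outside, world axes, zero at the start; "torque": the same for the moment, N m; "opening": finger opening in m; "finger_force": force on a finger pad.
Only numpy, scipy, OpenCV 4.12 (cv2) and the standard library are available. Lean on these libraries where they do the work, as an engineer would, in place of code of your own. Each camera call takes 0.05 s, during which the arm holds its last target. There are 200 camera calls.

## Working session

There is one attempt and no reset: what is moved stays moved. The work goes in short steps, Python scripts to look and compute and a tool call to move; the robot and the scene stay as the last step left them, time stands still between calls to the robot, and variables do not carry over. Pictures are saved under pics/ and viewed, at most 14 in all, crops included, and the job is handed in when it is done.

Besides the shell and the picture viewer there is one more tool, called after "Call:" as name(argument=value, ...) on one line, values as JSON. drive_tool: Moves the arm, as the interface text tells. Its arguments: {"type":"object","properties":{"deltas":{"type":"array","items":{"type":"array"}},"grip_force":{"type":"number"}},"required":["deltas"]}

```bash
mkdir -p pics; cat > h.py <<'E'
import numpy as np, cv2
from bench import *
def ray(s,p,z):
    T=np.array(s["cam_to_world"]);d=T[:3,:3]@np.array([(p[0]-s["cx"])/s["fx"],-(p[1]-s["cy"])/s["fy"],-1])
    o=T[:3,3];return o+d*(z-o[2])/d[2]
def proj(s,P):
    T=np.array(s["cam_to_world"]);q=T[:3,:3].T@(np.array(P)-T[:3,3])
    return np.array([s["cx"]+s["fx"]*q[0]/-q[2],s["cy"]-s["fy"]*q[1]/-q[2]])
N=dict(large_flask=.03,small_flask=.026,tall_jar=.05,squat_jar=.03,dropper_bottle=.04,three_bay_tray=.01,two_bay_tray=.01,eye_stand=.02,tape_roll=.018,paint_tube=.008)
E
python3 - <<'E'
from h import *
o=observe();print({k:np.round(v,3).tolist() for k,v in o.items()})
t=snapshot("top");s=snapshot("scene")
cv2.imwrite("pics/top.png",t["frame"]);cv2.imwrite("pics/scene.png",s["frame"])
for x in(t,s):print(x.keys(),x["fx"],x["cx"],x["cy"],np.round(x["cam_to_world"],3).tolist())
for n,z in N.items():
    for x,l in((t,"top"),(s,"sc")):
        for r in outline_of(x,n)[:2]:
            m=r["pixels"].astype(np.uint8)
            c=max(cv2.findContours(m,0,2)[0],key=cv2.contourArea)
            pts=np.array([ray(x,p[0],z)[:2] for p in c]).astype(np.float32)
            R=cv2.minAreaRect(pts*1000)
            print(n,l,round(r["conf"],2),np.round(r["pixel"]).tolist(),m.sum(),np.round(ray(x,r["pixel"],z)[:2],3),np.round(R[0]),np.round(R[1]),round(R[2],1))
E
```

```text
{'time_s': 0.0, 'joint_positions': [-70.462, 2.791, 5.589, 92.932, -0.0, 82.678], 'joint_vel': [0.07, -0.019, -0.106, -0.034, -0.055, 0.02], 'joint_torque': [-0.001, -33.878, 32.002, 0.02, -0.0, 0.0], 'eef_pos': [0.237, -0.468, 0.23], 'tcp_rot': [[0.892, 0.452, -0.001], [0.452, -0.892, 0.002], [0.0, -0.002, -1.0]], 'contact_force': [-0.583, -0.267, -0.253], 'torque': [0.047, -0.017, 0.017], 'finger_force': 0.0, 'opening': 0.085}
dict_keys(['frame', 'fx', 'fy', 'cx', 'cy', 'cam_to_world', 'shot']) 411.5106022886083 279.78429907700706 210.50045685426682 [[0.005, 0.993, -0.117, 0.446], [-1.0, 0.008, 0.029, 0.007], [0.029, 0.117, 0.993, 0.949], [0.0, 0.0, 0.0, 1.0]]
dict_keys(['frame', 'fx', 'fy', 'cx', 'cy', 'cam_to_world', 'shot']) 453.43537005410616 283.8243394289839 206.53045791045147 [[0.657, -0.566, 0.498, 1.026], [0.754, 0.477, -0.451, -0.436], [0.018, 0.672, 0.74, 0.718], [0.0, 0.0, 0.0, 1.0]]
large_flask top 0.77 [271.0, 205.0] 559 [0.567 0.   ] [557.  -5.] [79. 45.] 14.2
large_flask sc 0.82 [288.0, 208.0] 769 [ 0.571 -0.011] [571. -11.] [84. 65.] 14.8
large_flask sc 0.23 [258.0
[... 1258 characters left out ...]
934 [0.503 0.304] [507. 304.] [187.  82.] 9.9
two_bay_tray sc 0.95 [369.0, 137.0] 1852 [0.51  0.309] [505. 306.] [193.  96.] 9.9
eye_stand top 0.65 [224.0, 168.0] 333 [0.652 0.108] [653. 104.] [44. 46.] 0.7
tape_roll top 0.59 [321.0, 267.0] 252 [ 0.429 -0.114] [ 434. -103.] [47. 47.] 89.9
tape_roll top 0.42 [270.0, 210.0] 548 [0.557 0.002] [558.  -4.] [79. 45.] 11.8
tape_roll sc 0.74 [214.0, 198.0] 426 [ 0.441 -0.104] [ 440. -107.] [50. 66.] 55.9
paint_tube top 0.67 [318.0, 220.0] 252 [ 0.535 -0.11 ] [ 541. -106.] [21. 72.] 68.7
paint_tube sc 0.65 [242.0, 229.0] 309 [ 0.539 -0.108] [ 539. -104.] [23. 80.] 68.8
paint_tube sc 0.59 [286.0, 265.0] 615 [ 0.663 -0.097] [ 663. -100.] [50. 67.] 88.0
```

View pics/top.png

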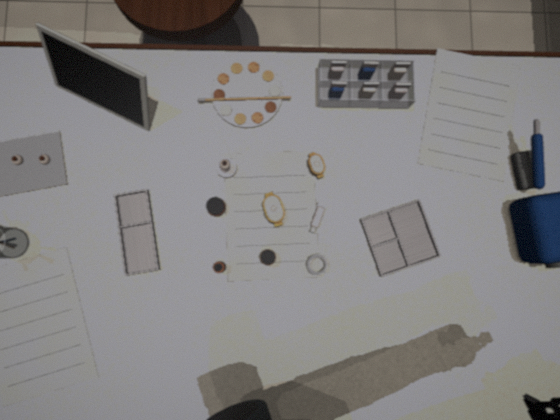

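View pics/scene.png

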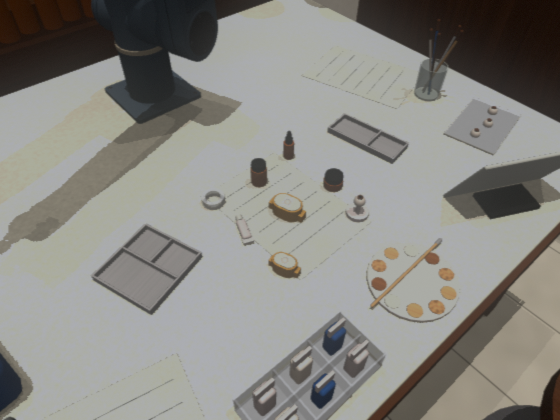

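The top view shows the three-bay tray at about (400,236), yawed about +19°, with its small bays to the left (+y). The two-bay tray is at (136,233), yawed about +10°, with its small bay at the top (+x). The stock between them is the large flask (273,208), small flask (316,164), tall jar (267,257), dropper (219,267) and squat jar (216,207). The scene view agrees. Next I'll go over the stock for a closer look with the wrist camera.

Units first: shifts go in shares of 0.8 m and turns go in shares of 180 degrees. So 0.45 m / 0.8 = 0.5625, 0.28 m / 0.8 = 0.35, -0.2 rad / 3.1416 = -0.0637.

Call:
drive_tool(deltas=[[1,[0.35,0.5625,0.125],-0.0637],[1,[0.35,0.5625,0.125],-0.0637],[1,[0.35,0.5625,0.125],-0.0637],[1,[0.35,0.5625,0.125],-0.0637],[1,[0.35,0.5625,0.125],-0.0637],[1,[0.35,0.5625,0.125],-0.0637],[1,[0.35,0.5625,0.125],-0.0637],[1,[0.35,0.5625,0.125],-0.0637],[1,[0.35,0.5625,0.125],-0.0637],[1,[0.35,0.5625,0.125],-0.0637],[1,[0.35,0.5625,0.125],-0.0637],[1,[0.35,0.5625,0.125],-0.0637]])

```text
time_s: 2.1
eef_pos: [0.4968, -0.0503, 0.3244]
tcp_rot: [[0.964, 0.266, 0.001], [0.266, -0.964, -0.0], [0.001, 0.001, -1.0]]
contact_force: [1.5, -0.9, 0.4]
opening: 0.0855
finger_force: 0.0
```

```bash
cat >> h.py <<'E'
def look(name,png,thr=.4):
    x=snapshot(name); cv2.imwrite("pics/"+png,x["frame"])
    print("cam",np.round(np.array(x["cam_to_world"])[:3,3],3), "tcp",np.round(observe()["eef_pos"],4))
    for n,z in N.items():
        for r in outline_of(x,n)[:1]:
            if r["conf"]<thr: continue
            m=r["pixels"].astype(np.uint8)
            c=max(cv2.findContours(m,0,2)[0],key=cv2.contourArea)
            pts=np.array([ray(x,p[0],z)[:2] for p in c]).astype(np.float32)
            R=cv2.minAreaRect(pts*1000)
            print(n,round(r["conf"],2),np.round(r["pixel"]).tolist(),m.sum(),np.round(ray(x,r["pixel"],z)[:2],4),np.round(R[0]),np.round(R[1]),round(R[2],1))
    return x
E
python3 -c "
from h import *
look('wrist','w1.png')"
```

```text
cam [ 0.561 -0.034  0.468] tcp [ 0.5004 -0.0438  0.3249]
large_flask 0.66 [259.0, 115.0] 1868 [ 0.5582 -0.008 ] [559.  -6.] [79. 47.] 17.9
small_flask 0.83 [353.0, 50.0] 1322 [ 0.6626 -0.1007] [ 661. -103.] [62. 39.] 23.0
tall_jar 0.66 [229.0, 192.0] 799 [0.4544 0.0041] [454.   4.] [35. 47.] 60.4
dropper_bottle 0.74 [148.0, 188.0] 560 [0.4288 0.1102] [429. 111.] [26. 49.] 45.5
three_bay_tray 0.86 [446.0, 208.0] 10167 [ 0.5052 -0.2997] [ 496. -299.] [146. 155.] 18.7
two_bay_tray 0.61 [29.0, 89.0] 7960 [0.5088 0.2924] [506. 301.] [189.  82.] 10.2
eye_stand 0.75 [193.0, 11.0] 1044 [0.6542 0.1   ] [649.  99.] [34. 47.] 15.4
tape_roll 0.76 [310.0, 224.0] 690 [ 0.4311 -0.1155] [ 436. -106.] [51. 49.] 15.8
paint_tube 0.81 [327.0, 143.0] 649 [ 0.5461 -0.106 ] [ 541. -107.] [19. 71.] 69.6
```

View pics/w1.png

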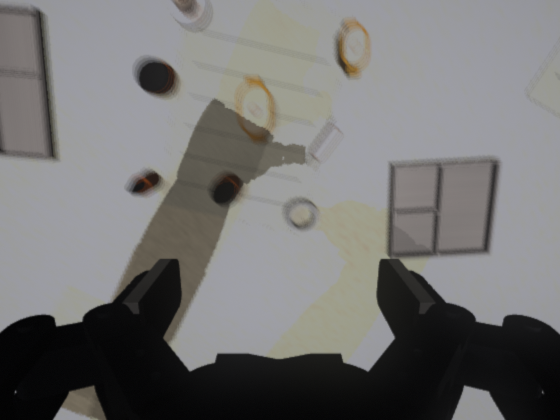

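The wrist view is blurred because the arm was still moving. It shows the large flask (256,108), small flask (353,48), tall jar (228,189), dropper (146,182), squat jar (156,76) and both trays. I'll fit model silhouettes over the steady views.

```bash
cat >> h.py <<'E'
from scipy.optimize import minimize
def cyl(r,a,b):
    t=np.linspace(0,2*np.pi,32);return np.vstack([np.c_[r*np.cos(t),r*np.sin(t),0*t+z] for z in(a,b)])
def box(a,b,h): return np.array([[i*a/2,j*b/2,k*h] for i in(-1,1) for j in(-1,1) for k in(0,1)])
def flask(L,E,W,f,h):
    t=np.linspace(0,2*np.pi,32); e=np.c_[np.clip(L/2*np.cos(t),-L/2,L/2),W/2*np.sin(t)]
    e=np.vstack([e,[[s*f/2,u*W/2] for s in(-1,1) for u in(-1,1)]])
    return [np.vstack([np.c_[e,0*e[:,0]+z] for z in(0,h)]),np.array([[s*E/2,u*.004,z] for s in(-1,1) for u in(-1,1) for z in(.005,h-.008)])]
M=dict(large_flask=flask(.066,.080,.044,.022,.032),small_flask=flask(.05,.062,.034,.016,.028),tall_jar=[cyl(.018,0,.044),cyl(.0165,.044,.058)],
 squat_jar=[cyl(.022,0,.02),cyl(.0205,.02,.034)],dropper_bottle=[cyl(.013,0,.044),cyl(.009,.044,.056),cyl(.005,.056,.074)],
 three_bay_tray=[box(.140,.146,.016)],two_bay_tray=[box(.186,.076,.016)])
def fit(n,views,x0,z0=0,say=True):
    """views: pictures; x0=(x,y,yaw deg); IoU fit of outline"""
    ms=[]
    for v in views:
        r=[r for r in outline_of(v,n) if r["conf"]>.25 and np.hypot(*(ray(v,r["pixel"],z0+N[n])[:2]-x0[:2]))<.05]
        if r: ms.append((v,r[0]["pixels"],r[0]["conf"]))
    def cost(p,each=False):
        c,s=np.cos(p[2]/60),np.sin(p[2]/60);o=[]
        for v,m,_ in ms:
            im=np.zeros((420*1,560*1),np.uint8)
            a=np.zeros((420,560),np.uint8)
            for part in M[n]:
                P=part@np.array([[c,s,0],[-s,c,0],[0,0,1]])+[p[0]/1000,p[1]/1000,z0]
                q=np.array([proj(v,k) for k in P]).astype(np.float32)
                cv2.fillConvexPoly(a,np.round(cv2.convexHull(q)*16).astype(np.int32),255,cv2.LINE_AA,4)
            f=a/255.;o.append(1-np.minimum(f,m).sum()/np.maximum(f,m).sum())
        return o if each else np.mean(o)
    p0=np.array([x0[0]*1000,x0[1]*1000,np.radians(x0[2])*60])
    sim=np.vstack([p0]+[p0+d for d in np.diag([5,5,6])]+[])
    b=minimize(cost,p0,method="Nelder-Mead",options=dict(initial_simplex=sim,maxiter=150))
    print(n,"fit mm/deg",np.round([b.x[0],b.x[1],np.degrees(b.x[2]/60)],1),"1-IoU",np.round(cost(b.x,True),2),"conf",[round(m[2],2) for m in ms])
E
python3 - <<'E'
from h import *
w=snapshot("wrist");t=snapshot("top");s=snapshot("scene")
cv2.imwrite("pics/w2.png",w["frame"])
G=dict(large_flask=(.557,-.006,16),small_flask=(.661,-.103,20),tall_jar=(.452,.005,0),squat_jar=(.563,.124,0),dropper_bottle=(.432,.11,0),three_bay_tray=(.496,-.296,19),two_bay_tray=(.506,.303,10))
print(observe()["eef_pos"])
for n,g in G.items():
    fit(n,[w,t,s],g)
    fit(n,[w],g)
E
```

```text
[ 0.49581832 -0.05291247  0.32380266]
large_flask fit mm/deg [559.7  -4.7  20.3] 1-IoU [0.13 0.14 0.08] conf [0.75, 0.73, 0.74]
large_flask fit mm/deg [560.2  -6.1  18.6] 1-IoU [0.11] conf [0.75]
small_flask fit mm/deg [ 664.5 -104.    22.4] 1-IoU [0.08 0.11] conf [0.87, 0.77]
small_flask fit mm/deg [ 663.7 -104.4   20.6] 1-IoU [0.07] conf [0.87]
tall_jar fit mm/deg [4.499e+02 7.300e+00 4.000e-01] 1-IoU [0.17 0.13 0.13] conf [0.75, 0.54, 0.95]
tall_jar fit mm/deg [449.4   5.5   6.2] 1-IoU [0.17] conf [0.75]
squat_jar fit mm/deg [564.2 127.1  -1. ] 1-IoU [0.16 0.21 0.15] conf [0.86, 0.86, 0.8]
squat_jar fit mm/deg [5.637e+02 1.249e+02 3.000e-01] 1-IoU [0.15] conf [0.86]
dropper_bottle fit mm/deg [427.3 114.4   4.2] 1-IoU [0.17 0.22 0.27] conf [0.98, 0.52, 0.7]
dropper_bottle fit mm/deg [427.3 112.7   5. ] 1-IoU [0.17] conf [0.98]
three_bay_tray fit mm/deg [ 496.7 -297.5   18.6] 1-IoU [0.04 0.03] conf [0.91, 0.96]
three_bay_tray fit mm/deg [ 496.9 -298.6   19. ] 1-IoU [0.04] conf [0.91]
two_bay_tray fit mm/deg [505.  305.7  10.1] 1-IoU [0.01 0.1 ] conf [0.78, 0.89]
two_bay_tray fit mm/deg [505.1 305.8  10.3] 1-IoU [0.01] conf [0.78]
```

View pics/w2.png

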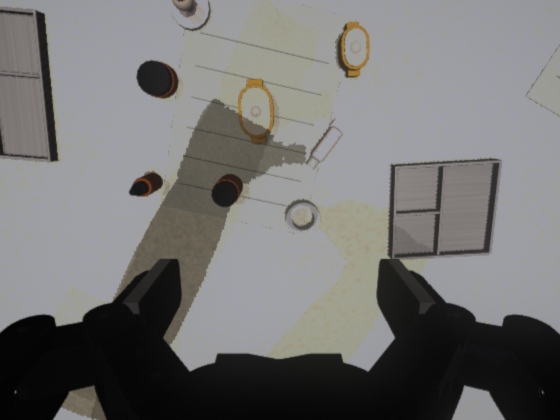

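The steady wrist view agrees with the fits: large flask (256,110), tall jar (227,190), dropper (147,184), squat jar (157,79). First the large flask: approach from above.

Converted, -0.2 m / 0.8 = -0.25, 0.064 m / 0.8 = 0.08, 0.07 rad / 3.1416 = 0.0223.

Call:
drive_tool(deltas=[[0.5,[0.08,0.0588,-0.25],0.0223],[0.5,[0.08,0.0588,-0.25],0.0223],[0.5,[0.08,0.0588,-0.25],0.0223],[0.5,[0.08,0.0588,-0.25],0.0223],[0.5,[0.08,0.0588,-0.25],0.0223],[0.5,[0.08,0.0588,-0.25],0.0223],[0.5,[0.08,0.0588,-0.25],0.0223],[0.5,[0.08,0.0588,-0.25],0.0223],[0.5,[0.08,0.0588,-0.25],0.0223]], grip_force=40)

```text
time_s: 4.95
eef_pos: [0.5616, -0.0059, 0.1271]
tcp_rot: [[0.943, 0.332, 0.005], [0.332, -0.943, -0.001], [0.004, 0.002, -1.0]]
contact_force: [-0.2, 0.7, 1.1]
opening: 0.0639
finger_force: 0.0
```

```bash
python3 - <<'E'
from h import *
o=observe();print(o["eef_pos"],o["opening"])
w=snapshot("wrist");fit("large_flask",[w],(.56,-.006,19));cv2.imwrite("pics/w3.png",w["frame"])
E
```

```text
[ 0.56157688 -0.00594332  0.12705991] 0.06387055278308824
large_flask fit mm/deg [560.1  -6.3  17.9] 1-IoU [0.09] conf [0.63]
```

View pics/w3.png

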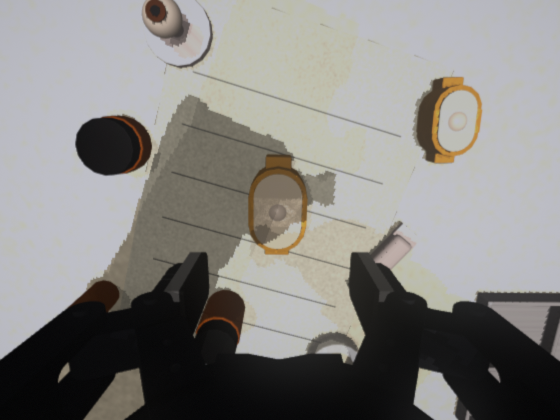

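The flask is centred between the fingers (278,210) and lined up with them. I'll descend, close and lift.

Converted, -0.113 m / 0.8 = -0.1413, -0.1 m / 0.8 = -0.125, -0.01 rad / 3.1416 = -0.0032.

Call:
drive_tool(deltas=[[0.5,[-0.0013,0,-0.05],-0.0032],[0.5,[-0.0013,0,-0.1],-0.0032],[0.5,[-0.0013,0,-0.125],-0.0032],[0.5,[-0.0013,0,-0.1413],-0.0032],[0.5,[-0.0013,0,-0.1413],-0.0032],[0.5,[-0.0013,0,-0.1413],-0.0032],[-0.2,[-0.0013,0,-0.1413],-0.0032],[-0.2,[-0.0013,0,-0.1413],-0.0032],[-0.2,[-0.0013,0,-0.1413],-0.0032],[-0.2,[-0.0013,0,-0.1413],-0.0032],[-0.2,[-0.0013,0,-0.1413],-0.0032],[-0.2,[-0.0013,0,-0.1413],-0.0032]], grip_force=50)

```text
time_s: 6.05
eef_pos: [0.5617, -0.0057, 0.014]
tcp_rot: [[0.946, 0.323, 0.006], [0.323, -0.946, -0.001], [0.005, 0.003, -1.0]]
contact_force: [-1.2, 0.1, 7.9]
opening: 0.0429
finger_force: 55.3
```

Converted, -0.324 m / 0.8 = -0.405, -0.038 m / 0.8 = -0.0475.

Call:
drive_tool(deltas=[[-0.2,[0,0,0.025],0],[-0.2,[0,0,0.075],0],[-0.2,[-0.0063,-0.0375,0.1125],0],[-0.2,[-0.015,-0.0875,0.125],0],[-0.2,[-0.0225,-0.135,0.125],0],[-0.2,[-0.0313,-0.185,0.125],0],[-0.2,[-0.04,-0.235,0.125],0],[-0.2,[-0.0475,-0.285,0.125],0],[-0.2,[-0.0563,-0.335,0.125],0],[-0.2,[-0.0625,-0.3813,0.1125],0],[-0.2,[-0.0675,-0.405,0.1],0],[-0.2,[-0.0675,-0.405,0.1],0]])

```text
time_s: 7.05
eef_pos: [0.5021, -0.3333, 0.0875]
tcp_rot: [[0.948, 0.317, -0.004], [0.317, -0.948, 0.0], [-0.004, -0.001, -1.0]]
contact_force: [-0.3, 0.1, -4.8]
opening: 0.0429
finger_force: 54.0
```

```bash
python3 - <<'E'
from h import *
o=observe();print(o["eef_pos"],o["opening"],o["contact_force"])
w=snapshot("wrist");fit("three_bay_tray",[w],(.497,-.298,18.8));
for x,y in((.066,-.069),(.066,.003),(-.066,-.069),(-.066,.003),(.066,.007),(.002,.007),(.002,.069),(.066,.069)):
    c,s=np.cos(np.radians(18.8)),np.sin(np.radians(18.8))
    cv2.circle(w["frame"],tuple(np.round(proj(w,[.4968+c*x-s*y,-.298+s*x+c*y,.016])).astype(int)),2,(0,255,0),-1)
cv2.imwrite("pics/w4.png",w["frame"])
E
```

```text
[ 0.50209669 -0.33330414  0.08752312] 0.042941242282952125 [-0.25793715  0.11911228 -4.83899125]
three_bay_tray fit mm/deg [ 497.2 -298.5   18.8] 1-IoU [0.3] conf [0.61]
```

View pics/w4.png

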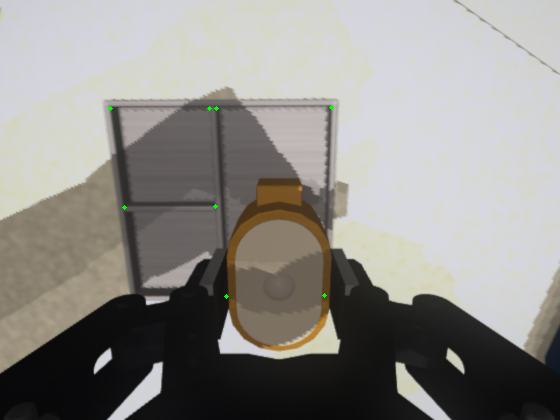

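The tray model's corners (green) sit on the real ones, and the flask hangs over the long bay (278,270). I'll lower it.

Converted, -0.063 m / 0.8 = -0.0788, -0.055 m / 0.8 = -0.0688.

Call:
drive_tool(deltas=[[-0.2,[0,0,0],0],[-0.2,[0,0,-0.0375],0],[-0.2,[0,0,-0.0688],0],[-0.2,[0,0,-0.0788],0],[-0.2,[0,0,-0.0788],0],[-0.2,[0,0,-0.0788],0]])

```text
time_s: 7.65
eef_pos: [0.5052, -0.3281, 0.0279]
tcp_rot: [[0.946, 0.324, -0.001], [0.324, -0.946, 0.001], [-0.0, -0.001, -1.0]]
contact_force: [-0.7, -0.8, -2.9]
opening: 0.043
finger_force: 53.9
```

Converted, 0.08 m / 0.8 = 0.1, -0.009 m / 0.8 = -0.0113.

Call:
drive_tool(deltas=[[-0.2,[0,0,-0.0063],0],[-0.2,[0,0,-0.0113],0],[-0.2,[0,0,-0.0113],0],[-0.2,[0,0,-0.0113],0],[0.4,[0,0,-0.0113],0],[0.4,[0,0,-0.0113],0],[0.4,[0,0,-0.0113],0],[0.4,[0,0,0.0125],0],[0.4,[0,0,0.05],0],[0.4,[0,0,0.0938],0],[0.4,[0,0,0.1],0],[0.4,[0,0,0.1],0]])

```text
time_s: 8.65
eef_pos: [0.5078, -0.3316, 0.1133]
tcp_rot: [[0.946, 0.323, 0.008], [0.323, -0.946, -0.006], [0.005, 0.009, -1.0]]
contact_force: [-0.3, -0.2, 0.9]
opening: 0.06
finger_force: 0.0
```

```bash
python3 - <<'E'
from h import *
o=observe();print(o["eef_pos"],o["opening"],o["contact_force"])
w=snapshot("wrist");fit("large_flask",[w],(.507,-.329,18.8),.004)
t=snapshot("top");cv2.imwrite("pics/t5.png",np.vstack([w["frame"],cv2.resize(t["frame"],None,fx=1,fy=1)])[:590])
E
```

```text
[ 0.50783316 -0.33159827  0.11327448] 0.05997354545361463 [-0.31656002 -0.15328969  0.90004955]
large_flask fit mm/deg [ 504.1 -330.6   14.8] 1-IoU [0.08] conf [0.9]
```

View pics/t5.png

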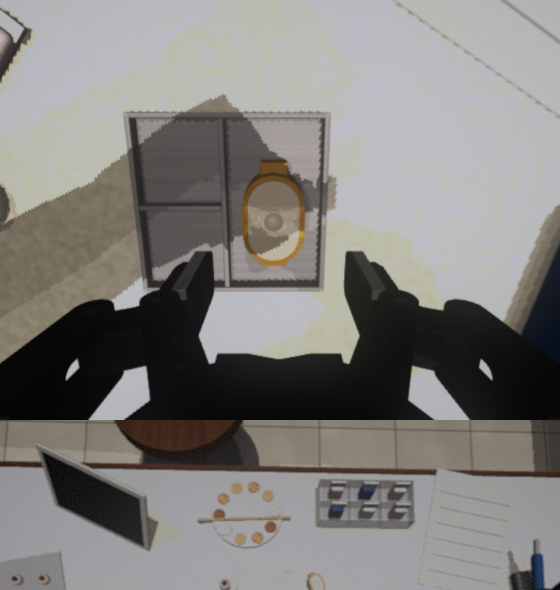

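The large flask lies flat in the long bay (274,215). Next, the tall jar.

Converted, 0.335 m / 0.8 = 0.4188, 0.105 m / 0.8 = 0.1313.

Call:
drive_tool(deltas=[[0.4,[-0.0075,0.0438,0.0125],0],[0.4,[-0.015,0.0875,0.0125],0],[0.4,[-0.0225,0.1313,0.0125],0],[0.4,[-0.03,0.175,0.0125],0],[0.4,[-0.0375,0.2188,0.0125],0],[0.4,[-0.045,0.2625,0.0125],0],[0.4,[-0.0525,0.3063,0.0125],0],[0.4,[-0.06,0.35,0.0125],0],[0.4,[-0.0663,0.3875,0.0125],0],[0.4,[-0.0713,0.4188,0.0125],0],[0.4,[-0.0713,0.4188,0.0125],0],[0.4,[-0.0713,0.4188,0.0125],0]])

```text
time_s: 9.8
eef_pos: [0.4466, 0.0068, 0.1159]
tcp_rot: [[0.945, 0.326, -0.003], [0.326, -0.945, 0.0], [-0.003, -0.001, -1.0]]
contact_force: [0.5, -0.4, -1.0]
opening: 0.0597
finger_force: 0.0
```

```bash
python3 - <<'E'
from h import *
w=snapshot("wrist");t=snapshot("top");w=snapshot("wrist");o=observe();print(o["eef_pos"],o["opening"],o["contact_force"])
fit("tall_jar",[w],(.45,.0065,0));fit("dropper_bottle",[w],(.428,.113,0))
cv2.imwrite("pics/w6.png",w["frame"])
E
```

```text
[0.44771326 0.00496503 0.11681259] 0.05994795601562761 [-0.10105811 -0.77818919 -0.32778684]
tall_jar fit mm/deg [450.6   6.    7.7] 1-IoU [0.06] conf [0.72]
dropper_bottle fit mm/deg [428.1 113.1   1.7] 1-IoU [0.08] conf [0.92]
```

View pics/w6.png

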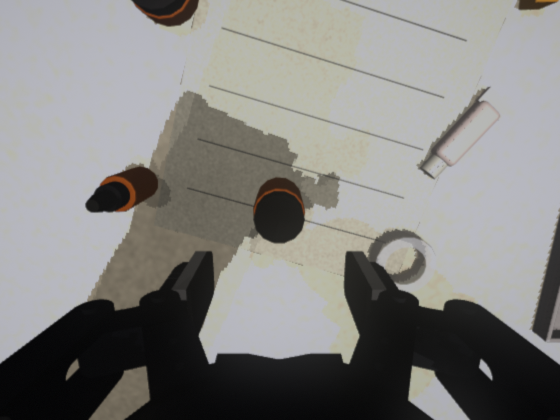

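The jar sits centrally (279,205) between the fingers. Descend and grip.

Converted, -0.096 m / 0.8 = -0.12, -0.06 m / 0.8 = -0.075.

Call:
drive_tool(deltas=[[0.4,[0.0025,0.0013,-0.0375],0],[0.4,[0.0025,0.0013,-0.075],0],[0.4,[0.0025,0.0013,-0.1063],0],[0.4,[0.0025,0.0013,-0.12],0],[0.4,[0.0025,0.0013,-0.12],0],[0.4,[0.0025,0.0013,-0.12],0],[-0.3,[0.0025,0.0013,-0.12],0],[-0.3,[0.0025,0.0013,-0.12],0],[-0.3,[0.0025,0.0013,-0.12],0],[-0.3,[0.0025,0.0013,-0.12],0],[-0.3,[0.0025,0.0013,-0.12],0],[-0.3,[0.0025,0.0013,-0.12],0]], grip_force=30)

```text
time_s: 11.05
eef_pos: [0.4523, 0.0064, 0.0241]
tcp_rot: [[0.946, 0.323, 0.005], [0.323, -0.946, -0.001], [0.004, 0.002, -1.0]]
contact_force: [-0.0, -0.9, 6.2]
opening: 0.0346
finger_force: 30.6
```

Converted, -0.279 m / 0.8 = -0.3488, -0.09 m / 0.8 = -0.1125.

Call:
drive_tool(deltas=[[-0.3,[0,0,0.0375],0],[-0.3,[0,0,0.0813],0],[-0.3,[0,-0.025,0.1125],0],[-0.3,[0,-0.0688,0.1125],0],[-0.3,[0,-0.1125,0.1125],0],[-0.3,[0,-0.1563,0.1125],0],[-0.3,[0,-0.2,0.1125],0],[-0.3,[0,-0.2438,0.1125],0],[-0.3,[0,-0.2875,0.1063],0],[-0.3,[0,-0.325,0.0938],0],[-0.3,[0,-0.3488,0.0813],0],[-0.3,[0,-0.3488,0.075],0]])

```text
time_s: 12.05
eef_pos: [0.4493, -0.2758, 0.0804]
tcp_rot: [[0.948, 0.319, -0.001], [0.319, -0.948, -0.001], [-0.001, 0.001, -1.0]]
contact_force: [-1.1, 0.4, -1.2]
opening: 0.0349
finger_force: 30.4
```

Converted, -0.044 m / 0.8 = -0.055, -0.03 m / 0.8 = -0.0375.

Call:
drive_tool(deltas=[[-0.3,[0,0,0],0],[-0.3,[0,0,-0.0125],0],[-0.3,[0,0,-0.0375],0],[-0.3,[0,0,-0.055],0],[-0.3,[0,0,-0.055],0],[-0.3,[0,0,-0.055],0],[-0.3,[0,0,-0.055],0]])

```text
time_s: 12.63
eef_pos: [0.4507, -0.2717, 0.0386]
tcp_rot: [[0.946, 0.324, 0.001], [0.324, -0.946, -0.001], [0.001, 0.001, -1.0]]
contact_force: [-0.7, 0.6, -1.2]
opening: 0.035
finger_force: 30.4
```

Converted, -0.0115 m / 0.8 = -0.0144, -0.001 m / 0.8 = -0.0013.

Call:
drive_tool(deltas=[[-0.3,[0.0013,-0.0013,-0.0075],0],[-0.3,[0.0013,-0.0013,-0.0144],0],[-0.3,[0.0013,-0.0013,-0.0144],0],[-0.3,[0.0013,-0.0013,-0.0144],0]])

```text
time_s: 12.97
eef_pos: [0.4526, -0.2742, 0.0277]
tcp_rot: [[0.946, 0.323, 0.003], [0.323, -0.946, -0.002], [0.003, 0.003, -1.0]]
contact_force: [1.2, -0.5, 3.5]
opening: 0.0346
finger_force: 31.2
```

Converted, 0.19 m / 0.8 = 0.2375, 0.155 m / 0.8 = 0.1938.

Call:
drive_tool(deltas=[[0.3,[0,0,0],0],[0.3,[0,0,0],0],[0.3,[0,0,0],0],[0.3,[0,0,0.0125],0],[0.3,[0,0,0.05],0],[0.3,[0,0,0.0938],0],[0.3,[0,0,0.125],0],[0.3,[-0.0063,0.05,0.1375],0],[0.3,[-0.0088,0.1,0.1375],0],[0.3,[-0.0113,0.15,0.1375],0],[0.3,[-0.0125,0.1938,0.1375],0],[0.3,[-0.015,0.2375,0.1375],0]])

```text
time_s: 13.97
eef_pos: [0.4388, -0.0817, 0.1371]
tcp_rot: [[0.947, 0.322, 0.001], [0.322, -0.947, -0.0], [0.001, 0.001, -1.0]]
contact_force: [0.8, 0.0, 0.0]
opening: 0.0555
finger_force: 0.0
```

Converted, 0.197 m / 0.8 = 0.2463, 0.19 m / 0.8 = 0.2375.

Call:
drive_tool(deltas=[[0.1,[-0.005,0.0438,0],0],[0.1,[-0.0075,0.0875,0],0],[0.1,[-0.01,0.1313,0],0],[0.1,[-0.0125,0.175,0],0],[0.1,[-0.015,0.2125,0],0],[0.1,[-0.015,0.2375,0],0],[0.1,[-0.015,0.2463,0],0],[0.1,[-0.015,0.2463,0],0],[0.1,[-0.015,0.2463,0],0]])

```text
time_s: 14.72
eef_pos: [0.4271, 0.1133, 0.1366]
tcp_rot: [[0.946, 0.323, 0.0], [0.323, -0.946, -0.001], [-0.0, 0.001, -1.0]]
contact_force: [-0.2, 0.1, -0.5]
opening: 0.0468
finger_force: 0.0
```

```bash
python3 - <<'E'
from h import *
t=snapshot("top");s=snapshot("scene");w=snapshot("wrist");o=observe();print(o["eef_pos"],o["opening"])
fit("dropper_bottle",[w],(.428,.113,0));fit("tall_jar",[t,s],(.4524,-.273,0),.004)
cv2.imwrite("pics/w7.png",np.hstack([w["frame"],s["frame"][200:340,60:280].repeat(3,0)[:420,:240]]))
E
```

```text
[0.42724936 0.11255382 0.13633106] 0.046710873221080126
dropper_bottle fit mm/deg [429.  113.1  -2.6] 1-IoU [0.15] conf [0.58]
tall_jar fit mm/deg [ 449.1 -273.5    6.4] 1-IoU [0.08] conf [0.67]
```

View pics/w7.png

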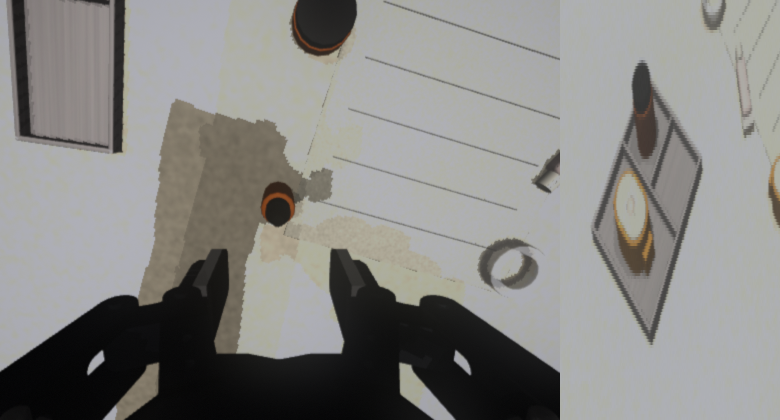

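The tall jar stands in its bay (inset, 640,110), and the bottle (279,203) is centred under the hand. Grip the bottle.

Converted, -0.117 m / 0.8 = -0.1463, 0.0015 m / 0.8 = 0.0019.

Call:
drive_tool(deltas=[[0.1,[0.0019,0,-0.0375],0],[0.1,[0.0019,0,-0.0813],0],[0.1,[0.0019,0,-0.1188],0],[0.1,[0.0019,0,-0.1375],0],[0.1,[0.0019,0,-0.1463],0],[0.1,[0.0019,0,-0.1463],0],[-0.5,[0.0019,0,-0.1463],0],[-0.5,[0.0019,0,-0.1463],0],[-0.5,[0.0019,0,-0.1463],0],[-0.5,[0.0019,0,-0.1463],0],[-0.5,[0.0019,0,-0.1463],0],[-0.5,[0.0019,0,-0.1463],0]], grip_force=25)

```text
time_s: 16.02
eef_pos: [0.4302, 0.1138, 0.021]
tcp_rot: [[0.946, 0.323, 0.004], [0.323, -0.946, 0.0], [0.003, 0.001, -1.0]]
contact_force: [-0.1, -0.3, 6.0]
opening: 0.025
finger_force: 25.4
```

Converted, -0.335 m / 0.8 = -0.4188, 0.021 m / 0.8 = 0.0263.

Call:
drive_tool(deltas=[[-0.5,[0,0,0.0375],0],[-0.5,[0,0,0.0813],0],[-0.5,[0.0063,-0.025,0.1125],0],[-0.5,[0.0163,-0.0688,0.1125],0],[-0.5,[0.0263,-0.1125,0.1125],0],[-0.5,[0.0363,-0.1563,0.1125],0],[-0.5,[0.0475,-0.2,0.1125],0],[-0.5,[0.0575,-0.2438,0.1125],0],[-0.5,[0.0688,-0.2875,0.1125],0],[-0.5,[0.0788,-0.3313,0.1125],0],[-0.5,[0.0888,-0.375,0.1125],0],[-0.5,[0.1,-0.4188,0.1],0]])

```text
time_s: 17.02
eef_pos: [0.5097, -0.2237, 0.101]
tcp_rot: [[0.946, 0.323, 0.003], [0.323, -0.946, -0.002], [0.002, 0.002, -1.0]]
contact_force: [0.7, 0.1, 0.6]
opening: 0.0251
finger_force: 25.0
```

Converted, -0.064 m / 0.8 = -0.08, -0.05 m / 0.8 = -0.0625.

Call:
drive_tool(deltas=[[-0.5,[0.0075,-0.0313,-0.0125],0],[-0.5,[0.0075,-0.0375,-0.025],0],[-0.5,[0.0075,-0.0375,-0.0375],0],[-0.5,[0.0075,-0.0375,-0.0625],0],[-0.5,[0.0075,-0.0375,-0.08],0],[-0.5,[0.0075,-0.0375,-0.08],0],[-0.5,[0.0075,-0.0375,-0.08],0],[-0.5,[0.0075,-0.0375,-0.08],0]])

```text
time_s: 17.68
eef_pos: [0.5148, -0.2504, 0.0359]
tcp_rot: [[0.946, 0.324, 0.0], [0.324, -0.946, 0.0], [0.0, 0.0, -1.0]]
contact_force: [0.2, -0.3, -0.6]
opening: 0.0245
finger_force: 25.0
```

```bash
python3 - <<'E'
from h import *
s=snapshot("scene");o=observe();print(o["eef_pos"],o["contact_force"])
fit("dropper_bottle",[s],(.517,-.251,0),.016)
E
```

```text
[ 0.51529042 -0.25090324  0.03653291] [ 0.35271053 -0.87765166  0.13434602]
dropper_bottle fit mm/deg [ 514.  -246.9    1.7] 1-IoU [0.6] conf [0.61]
```

Converted, -0.0115 m / 0.8 = -0.0144, -0.006 m / 0.8 = -0.0075.

Call:
drive_tool(deltas=[[-0.5,[0.0013,0,-0.0075],0],[-0.5,[0.0013,0,-0.0144],0],[-0.5,[0.0013,0,-0.0144],0],[-0.5,[0.0013,0,-0.0144],0]])

```text
time_s: 18.12
eef_pos: [0.5167, -0.2516, 0.0246]
tcp_rot: [[0.946, 0.323, 0.002], [0.323, -0.946, -0.001], [0.002, 0.002, -1.0]]
contact_force: [1.3, 0.9, 3.0]
opening: 0.0251
finger_force: 25.7
```

Converted, 0.14 m / 0.8 = 0.175, 0.05 m / 0.8 = 0.0625, 0.58 rad / 3.1416 = 0.1846.

Call:
drive_tool(deltas=[[0.05,[0,0,0],0],[0.05,[0,0,0],0],[0.05,[0,0,0],0],[0.05,[0,0,0.0125],0],[0.05,[0,0,0.05],0],[0.05,[0,0,0.0938],0],[0.05,[0,0,0.1375],0],[0.05,[0.025,0.0125,0.175],0.0318],[0.1,[0.05,0.0375,0.175],0.07],[0.1,[0.075,0.0625,0.175],0.1082],[0.1,[0.1,0.0875,0.175],0.1464],[0.1,[0.125,0.1125,0.175],0.1846]])

```text
time_s: 19.12
eef_pos: [0.6164, -0.1606, 0.1649]
tcp_rot: [[0.61, 0.792, 0.001], [0.792, -0.61, -0.0], [0.0, 0.001, -1.0]]
contact_force: [0.4, -1.1, -0.8]
opening: 0.047
finger_force: 0.0
```

Converted, 0.055 m / 0.8 = 0.0688, 0.045 m / 0.8 = 0.0563, 1.44 rad / 3.1416 = 0.4584.

Call:
drive_tool(deltas=[[0.2,[0.0188,0.025,0],0.0382],[0.2,[0.0375,0.05,0],0.0764],[0.2,[0.0563,0.0688,0],0.1146],[0.2,[0.0563,0.0688,0],0.1528],[0.2,[0.0563,0.0688,0],0.191],[0.2,[0.0563,0.0688,0],0.2292],[0.2,[0.0563,0.0688,0],0.2674],[0.2,[0.0563,0.0688,0],0.3056],[0.2,[0.0563,0.0688,0],0.3438],[0.2,[0.0563,0.0688,0],0.382],[0.2,[0.0563,0.0688,0],0.4202],[0.2,[0.0563,0.0688,0],0.4584]])

```text
time_s: 20.12
eef_pos: [0.6604, -0.1063, 0.1643]
tcp_rot: [[-0.706, 0.708, -0.0], [0.708, 0.706, -0.0], [0.0, -0.0, -1.0]]
contact_force: [0.2, -0.2, 0.1]
opening: 0.0517
finger_force: 0.0
```

Converted, 1.16 rad / 3.1416 = 0.3692.

Call:
drive_tool(deltas=[[0.2,[0,0,0],0.0382],[0.2,[0,0,0],0.0764],[0.2,[0,0,0],0.1146],[0.2,[0,0,0],0.1528],[0.2,[0,0,0],0.191],[0.2,[0,0,0],0.2292],[0.2,[0,0,0],0.2674],[0.2,[0,0,0],0.3056],[0.2,[0,0,0],0.3438],[0.2,[0,0,0],0.3692],[0.2,[0,0,0],0.3692],[0.2,[0,0,0],0.3692]])

```text
time_s: 21.12
eef_pos: [0.6605, -0.1063, 0.1642]
tcp_rot: [[-0.934, -0.357, 0.0], [-0.357, 0.934, -0.0], [-0.0, -0.0, -1.0]]
contact_force: [-0.0, -0.9, -0.5]
opening: 0.0516
finger_force: 0.0
```

```bash
python3 - <<'E'
from h import *
t=snapshot("top");s=snapshot("scene");w=snapshot("wrist");o=observe();print(o["eef_pos"],np.degrees(np.arctan2(*np.array(o["tcp_rot"])[[1,0],0])),o["opening"])
fit("small_flask",[w,t,s],(.664,-.104,21));fit("small_flask",[w],(.664,-.104,21))
fit("dropper_bottle",[t,s],(.517,-.251,0),.004);fit("tall_jar",[t,s],(.4524,-.273,0),.004)
cv2.imwrite("pics/w8.png",np.hstack([w["frame"],s["frame"][200:340,60:280].repeat(3,0)[:420,:240]]))
E
```

```text
[ 0.66054011 -0.10633496  0.16392683] -159.0393505282289 0.051184522588242846
small_flask fit mm/deg [ 664.5 -104.3   21.7] 1-IoU [0.08 0.1 ] conf [0.58, 0.92]
small_flask fit mm/deg [ 664.9 -104.5   20. ] 1-IoU [0.08] conf [0.58]
dropper_bottle fit mm/deg [ 513.5 -251.1   10.8] 1-IoU [0.15] conf [0.63]
tall_jar fit mm/deg [ 448.4 -274.1    3.3] 1-IoU [0.08] conf [0.88]
```

View pics/w8.png

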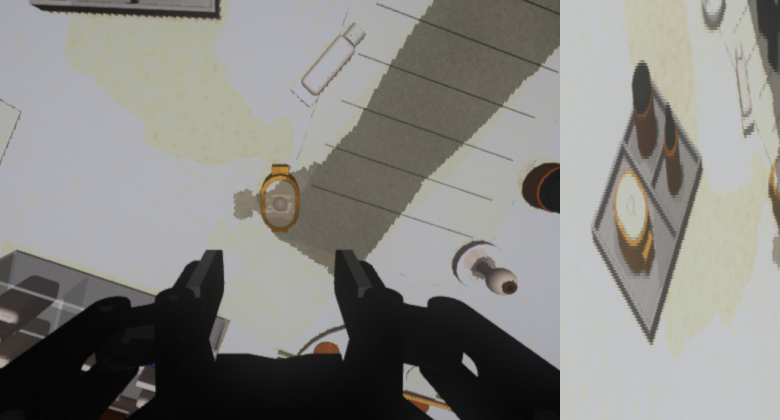

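All three items for the three-bay tray are in place (inset), and the small flask (280,200) is lined up. Grip it.

Converted, -0.151 m / 0.8 = -0.1888, 0.004 m / 0.8 = 0.005.

Call:
drive_tool(deltas=[[0.2,[0.005,0.0025,-0.0438],0],[0.2,[0.005,0.0025,-0.0875],0],[0.2,[0.005,0.0025,-0.1313],0],[0.2,[0.005,0.0025,-0.1688],0],[0.2,[0.005,0.0025,-0.1888],0],[0.2,[0.005,0.0025,-0.1888],0],[0.2,[0.005,0.0025,-0.1888],0],[-0.4,[0.005,0.0025,-0.1888],0],[-0.4,[0.005,0.0025,-0.1888],0],[-0.4,[0.005,0.0025,-0.1888],0],[-0.4,[0.005,0.0025,-0.1888],0],[-0.4,[0.005,0.0025,-0.1888],0]], grip_force=40)

```text
time_s: 22.67
eef_pos: [0.6666, -0.1048, 0.0158]
tcp_rot: [[-0.933, -0.359, 0.005], [-0.359, 0.933, -0.001], [-0.004, -0.003, -1.0]]
contact_force: [-0.2, 0.4, 6.7]
opening: 0.0327
finger_force: 43.6
```

Converted, 0.29 m / 0.8 = 0.3625, -0.115 m / 0.8 = -0.1438, -0.188 rad / 3.1416 = -0.0598.

Call:
drive_tool(deltas=[[-0.4,[0,0,0.0375],0],[-0.4,[0,0,0.0875],0],[-0.4,[-0.0125,0.025,0.125],-0.0064],[-0.4,[-0.0313,0.0625,0.1375],-0.0159],[-0.4,[-0.05,0.1,0.1375],-0.0255],[-0.4,[-0.0688,0.1375,0.1375],-0.035],[-0.4,[-0.0875,0.175,0.1375],-0.0446],[-0.4,[-0.1063,0.2125,0.1375],-0.0541],[-0.4,[-0.125,0.25,0.1375],-0.0598],[-0.4,[-0.1438,0.2875,0.1375],-0.0598],[-0.4,[-0.1625,0.325,0.1375],-0.0598],[-0.4,[-0.1813,0.3625,0.1375],-0.0598]])

```text
time_s: 23.67
eef_pos: [0.5181, 0.1868, 0.1221]
tcp_rot: [[-0.984, -0.178, -0.001], [-0.178, 0.984, -0.0], [0.001, -0.0, -1.0]]
contact_force: [0.6, 0.1, -2.0]
opening: 0.0328
finger_force: 42.7
```

Converted, 0.114 m / 0.8 = 0.1425, 0.09 m / 0.8 = 0.1125.

Call:
drive_tool(deltas=[[-0.4,[-0.0188,0.0375,0],0],[-0.4,[-0.0375,0.075,0],0],[-0.4,[-0.0525,0.1125,-0.0125],0],[-0.4,[-0.065,0.1425,-0.025],0],[-0.4,[-0.065,0.1425,-0.0375],0],[-0.4,[-0.065,0.1425,-0.0375],0],[-0.4,[-0.065,0.1425,-0.0375],0],[-0.4,[-0.065,0.1425,-0.0375],0]])

```text
time_s: 24.33
eef_pos: [0.468, 0.2987, 0.0928]
tcp_rot: [[-0.984, -0.177, 0.0], [-0.177, 0.984, -0.001], [0.0, -0.001, -1.0]]
contact_force: [-0.5, -0.3, -1.5]
opening: 0.0328
finger_force: 42.7
```

```bash
python3 - <<'E'
from h import *
w=snapshot("wrist");t=snapshot("top");w=snapshot("wrist");o=observe();print(o["eef_pos"],np.degrees(np.arctan2(*np.array(o["tcp_rot"])[[1,0],0])),o["opening"])
c,s=np.cos(np.radians(10.2)),np.sin(np.radians(10.2))
for x,y in((-.089,-.034),(-.089,.034),(.015,-.034),(.015,.034),(.019,.034),(.019,-.034),(.089,.034),(.089,-.034)):
    cv2.circle(w["frame"],tuple(np.round(proj(w,[.505+c*x-s*y,.3057+s*x+c*y,.016])).astype(int)),2,(0,255,0),-1)
cv2.imwrite("pics/w9.png",w["frame"])
E
```

```text
[0.46870404 0.29897223 0.09364287] -169.8388035285091 0.032743156776672645
```

View pics/w9.png

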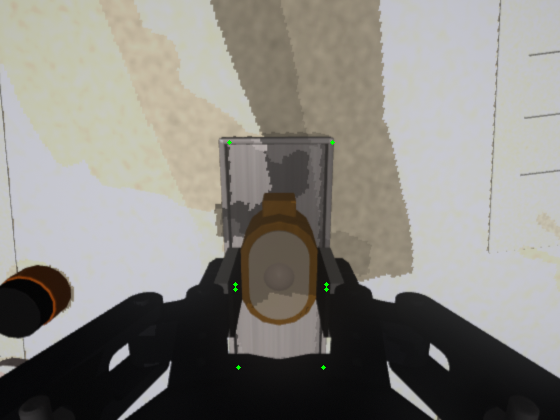

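The flask hangs over the long bay with the model corners on the tray walls. Lower it.

Converted, -0.074 m / 0.8 = -0.0925, -0.068 m / 0.8 = -0.085.

Call:
drive_tool(deltas=[[-0.4,[0,0,-0.0375],0],[-0.4,[0,0,-0.0688],0],[-0.4,[0,0,-0.085],0],[-0.4,[0,0,-0.0925],0],[-0.4,[0,0,-0.0925],0],[-0.4,[0,0,-0.0925],0],[-0.4,[0,0,-0.0925],0]])

```text
time_s: 25.07
eef_pos: [0.4687, 0.2996, 0.0196]
tcp_rot: [[-0.984, -0.177, 0.002], [-0.177, 0.984, 0.001], [-0.002, 0.0, -1.0]]
contact_force: [0.4, 0.5, -2.9]
opening: 0.033
finger_force: 43.1
```

Call:
drive_tool(deltas=[[-0.4,[0,0,-0.0013],0],[-0.4,[0,0,-0.0013],0],[0.1,[0,0,-0.0013],0],[0.1,[0,0,-0.0013],0],[0.1,[0,0,-0.0013],0],[0.2,[0,0,0.0125],0],[0.4,[0,0,0.05],0],[0.5,[0,0,0.0938],0],[0.5,[0.0125,-0.025,0.125],0],[0.5,[0.0313,-0.0625,0.1375],0],[0.5,[0.0525,-0.1,0.1375],0],[0.5,[0.0725,-0.1375,0.1375],0]])

```text
time_s: 26.07
eef_pos: [0.5275, 0.1893, 0.1318]
tcp_rot: [[-0.984, -0.18, 0.005], [-0.18, 0.984, 0.001], [-0.005, 0.0, -1.0]]
contact_force: [0.9, 1.3, -1.1]
opening: 0.0642
finger_force: 0.0
```

Converted, -0.064 m / 0.8 = -0.08, -0.055 m / 0.8 = -0.0688.

Call:
drive_tool(deltas=[[0.5,[0.0188,-0.0375,0],0],[0.5,[0.0375,-0.0688,0],0],[0.5,[0.0463,-0.08,0],0],[0.5,[0.0463,-0.08,0],0],[0.5,[0.0463,-0.08,0],0],[0.5,[0.0463,-0.08,0],0]])

```text
time_s: 26.57
eef_pos: [0.5619, 0.127, 0.1289]
tcp_rot: [[-0.984, -0.179, -0.001], [-0.179, 0.984, 0.001], [0.0, 0.001, -1.0]]
contact_force: [0.2, -0.0, -0.4]
opening: 0.0643
finger_force: 0.0
```

```bash
python3 - <<'E'
from h import *
t=snapshot("top");s=snapshot("scene");w=snapshot("wrist");o=observe();print(o["eef_pos"],o["opening"])
fit("squat_jar",[w],(.5637,.126,0));fit("small_flask",[t,s],(.4686,.299,10),.004)
cv2.imwrite("pics/w10.png",np.hstack([w["frame"],s["frame"][80:220,300:540].repeat(3,0)[:420]]))
E
```

```text
[0.56186148 0.12719765 0.12884917] 0.06388695507625777
squat_jar fit mm/deg [565.4 125.1   2.3] 1-IoU [0.06] conf [0.82]
small_flask fit mm/deg [477.7 306.6 -53.2] 1-IoU [0.36] conf [0.72]
```

View pics/w10.png

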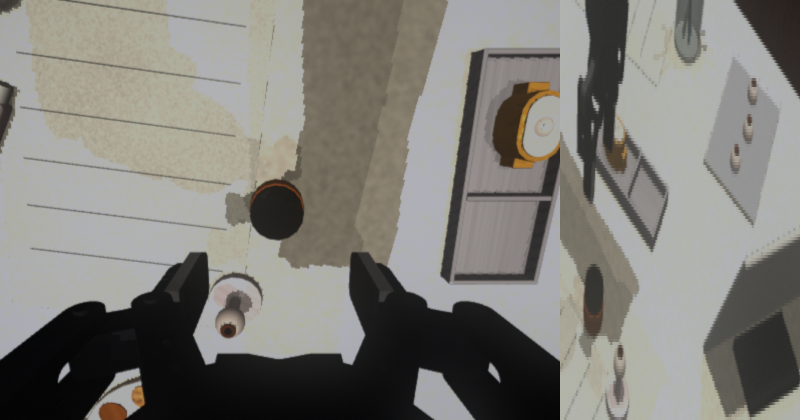

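The small flask lies flat in its bay (538,128), and the squat jar (277,209) is centred with the eye stand well clear. Grip the cap.

Converted, -0.11 m / 0.8 = -0.1375, -0.06 m / 0.8 = -0.075.

Call:
drive_tool(deltas=[[0.5,[0.0038,-0.0019,-0.0375],0],[0.5,[0.0038,-0.0019,-0.075],0],[0.5,[0.0038,-0.0019,-0.1125],0],[0.5,[0.0038,-0.0019,-0.1313],0],[0.5,[0.0038,-0.0019,-0.1375],0],[0.5,[0.0038,-0.0019,-0.1375],0],[-0.2,[0.0038,-0.0019,-0.1375],0],[-0.2,[0.0038,-0.0019,-0.1375],0],[-0.2,[0.0038,-0.0019,-0.1375],0],[-0.2,[0.0038,-0.0019,-0.1375],0],[-0.2,[0.0038,-0.0019,-0.1375],0]], grip_force=25)

```text
time_s: 27.78
eef_pos: [0.5675, 0.1245, 0.0212]
tcp_rot: [[-0.984, -0.178, 0.004], [-0.178, 0.984, 0.001], [-0.004, -0.0, -1.0]]
contact_force: [0.1, 0.0, 5.1]
opening: 0.0398
finger_force: 25.7
```

Converted, 0.19 m / 0.8 = 0.2375, 0.125 m / 0.8 = 0.1563.

Call:
drive_tool(deltas=[[-0.2,[0,0,0.025],0],[-0.2,[0,0,0.0625],0],[-0.2,[0,0.025,0.0875],0],[-0.2,[-0.0025,0.0688,0.0875],0],[-0.2,[-0.005,0.1125,0.0875],0],[-0.2,[-0.0075,0.1563,0.0875],0],[-0.2,[-0.01,0.2,0.0813],0],[-0.2,[-0.01,0.2313,0.0688],0],[-0.2,[-0.01,0.2375,0.05],0],[-0.2,[-0.01,0.2375,0.0313],0],[-0.2,[-0.01,0.2375,0.02],0],[-0.2,[-0.01,0.2375,0.02],0]])

```text
time_s: 28.78
eef_pos: [0.5552, 0.3133, 0.0314]
tcp_rot: [[-0.984, -0.178, -0.006], [-0.178, 0.984, -0.003], [0.006, -0.002, -1.0]]
contact_force: [0.1, 0.2, -1.6]
opening: 0.0395
finger_force: 25.4
```

Converted, -0.0115 m / 0.8 = -0.0144, -0.008 m / 0.8 = -0.01.

Call:
drive_tool(deltas=[[-0.2,[0,0,0],0],[-0.2,[0,0,0],0],[-0.2,[0,0,-0.005],0],[-0.2,[0,0,-0.01],0],[-0.2,[0,0,-0.0144],0],[-0.2,[0,0,-0.0144],0],[-0.2,[0,0,-0.0144],0]])

```text
time_s: 29.37
eef_pos: [0.5584, 0.3142, 0.0247]
tcp_rot: [[-0.984, -0.178, 0.002], [-0.178, 0.984, 0.0], [-0.002, 0.0, -1.0]]
contact_force: [-0.7, -1.1, 5.1]
opening: 0.0399
finger_force: 26.5
```

Seated. Release, rise and check everything.

Converted, 0.19 m / 0.8 = 0.2375, 0.155 m / 0.8 = 0.1938.

Call:
drive_tool(deltas=[[0.3,[0,0,0],0],[0.3,[0,0,0],0],[0.3,[0,0,0],0],[0.3,[0,0,0],0],[0.3,[0,0,0.025],0],[0.3,[0,0,0.0625],0],[0.3,[0,0,0.1063],0],[0.3,[0,0,0.15],0],[0.3,[0,0,0.1938],0],[0.3,[0,0,0.2375],0],[0.3,[0,0,0.2375],0],[0.3,[0,0,0.2375],0]])

```text
time_s: 30.37
eef_pos: [0.5594, 0.3151, 0.2171]
tcp_rot: [[-0.984, -0.178, 0.007], [-0.178, 0.984, 0.003], [-0.007, 0.002, -1.0]]
contact_force: [0.2, 0.2, -0.1]
opening: 0.0555
finger_force: 0.0
```

Converted, -0.3 m / 0.8 = -0.375, -0.28 m / 0.8 = -0.35.

Call:
drive_tool(deltas=[[0.3,[-0.025,-0.0438,0],0],[0.3,[-0.05,-0.0875,0],0],[0.3,[-0.075,-0.125,0],0],[0.3,[-0.1,-0.1625,0],0],[0.3,[-0.125,-0.2,0],0],[0.3,[-0.15,-0.2375,0],0],[0.3,[-0.175,-0.275,0],0],[0.3,[-0.2,-0.3125,0],0],[0.3,[-0.2125,-0.35,0],0],[0.3,[-0.225,-0.375,0],0],[0.3,[-0.225,-0.375,0],0],[0.3,[-0.225,-0.375,0],0]])

```text
time_s: 31.37
eef_pos: [0.3767, 0.0137, 0.2117]
tcp_rot: [[-0.984, -0.176, -0.002], [-0.176, 0.984, 0.001], [0.002, 0.001, -1.0]]
contact_force: [0.3, -0.6, 0.0]
opening: 0.0558
finger_force: 0.0
```

```bash
python3 - <<'E'
from h import *
t=snapshot("top");s=snapshot("scene");o=observe();print(o["eef_pos"],o["opening"])
fit("squat_jar",[t,s],(.558,.315,0),.004);fit("small_flask",[t,s],(.4686,.299,10),.004)
for n in("eye_stand","tape_roll","paint_tube"):
    for r in spot_in(t,n)[:1]:print(n,r["conf"],ray(t,r["pixel"],N[n])[:2])
a=cv2.resize(t["frame"][140:290,100:460],(720,300));b=cv2.resize(s["frame"][100:325,80:440],(480,300))
cv2.imwrite("pics/end.png",np.vstack([a,np.hstack([b,np.zeros((300,240,3),np.uint8)])]))
E
```

```text
[0.37739053 0.01472729 0.21218127] 0.05535583036782347
squat_jar fit mm/deg [555.1 315.1   6. ] 1-IoU [0.18 0.08] conf [0.65, 0.8]
small_flask fit mm/deg [467.5 299.2  12.9] 1-IoU [0.09 0.15] conf [0.63, 0.93]
eye_stand 0.73 [0.65496162 0.10453904]
tape_roll 0.47 [ 0.4216418  -0.10151454]
paint_tube 0.75 [ 0.54281639 -0.10446486]
```

View pics/end.png

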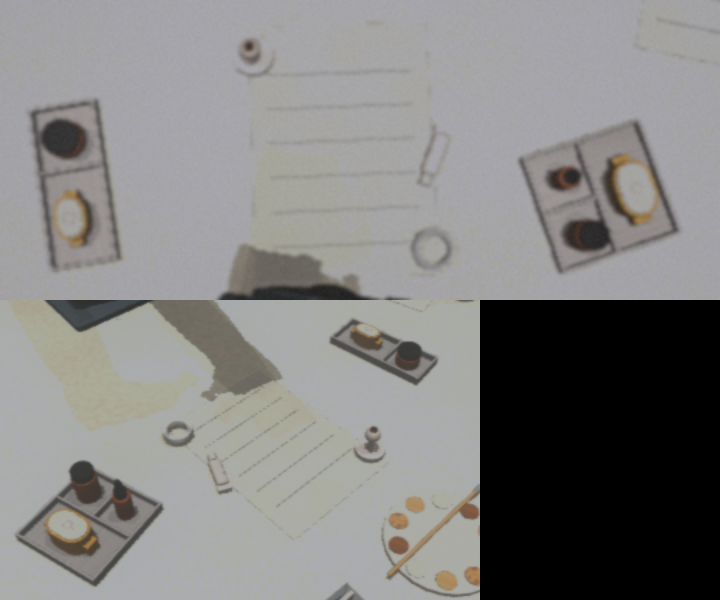

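All five items are in their bays: three-bay tray at (600,195), two-bay tray at (75,185). The eye stand, tape roll and paint tube have not moved, so I'm handing in.

```bash
python3 -c "
from bench import *
print(close_job())"
```

```text
the job is handed in; nothing more can be done
None
```

Both kits are made up and the job was handed in at about 31 s: the flasks lie flat in the long bays, the jars and bottle stand upright one to a bay, and the eye stand, tape roll and paint tube were left where they were.

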